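# Reset the tripped breaker in the lamp maker's power box

### The arm

A 7-joint arm with a two-finger parallel gripper is mounted at the origin on the work surface. World frame = base frame: x ahead of the robot, y to its left, z up, the work surface at z = 0. Lengths are in m, angles in rad, forces in N, time in s.
With the tool pointing down it reaches from about 0.4 to 0.85 m from the base axis. Payload 4.5 kg.
Tool frame: the origin (TCP) lies midway between the tips of the shut fingers; the grasp point (between the pads) lies 19 mm behind it; z points along the fingers, y is the line along which they close (so a half turn about z gives the same grasp; the last joint's range is limited). The gripper opens to 88 mm and grips with 3 to 60 N. Pads are 18 mm wide; open, the fingers measure 123 mm over their backs; the gripper's body (75 mm by 187 mm) begins 45 mm behind the grasp point.
Start: joints at [-1.256, 0.689, -0.195, 1.565, 0.157, 0.902, -0.215], TCP at [0.173, 0.601, 0.239] pointing down, gripper open.
Joint ranges: [-3.01, 3.01], [-0.46, 2.08], [-1.47, 1.51], [0.13, 2.56], [-1, 4.14], [0.04, 2.09], [-2.66, 2.66]. Speed limits (rad/s): [2.57, 2.57, 3.14, 3.14, 3.14, 3.14, 3.14].

### API

Orientations are given as a unit quaternion [x, y, z, w].
In Python, from plant import r, eyes, finish_job gives the robot as it stands. The module is installed in compiled form; this text tells all that it offers.
- The arm moves only by the tool move_arm, never from a script. Its argument "motion" is a list of rows, each a list of 7 numbers: the shift along the tool's x, y, z in mm, then the turn, a rotation vector about the tool's x, y, z in degrees, then the closure, from 0 (fully open) to 1 (shut). A call has 1 to 5 rows; each row is the pose to reach, as a shift and turn from the pose commanded when the call began, along the tool's axes at that moment; what a row does not reach only later rows make up. A row lasts 1/8 s, in which the tool goes at most 62.5 mm and 10.7 degrees, less where a joint would pass 70% of its speed; a pose out of reach is approached as far as the arm can. A call with a gripper value outside its range is refused whole. The fingers move at their own pace and stop on an object; "newtons" is the grip in N (left out, the last holds). Time passes only in rows, so rows that repeat a pose let the fingers close. It gives the time, the measured TCP pose, the force, the opening and the grip force at its end, in the units of the state.
- r.get_state(): the state, without advancing time (a new reading comes with each control period).
- eyes.snapshot(name): name is "side" or "top" or "wrist"; returns a dict with "frame" (480x640x3 uint8, red, green, blue), "z_map" (480x640 float32, m along the optical axis (not along the pixel's ray), 0 where there is no reading), "intrinsics" (3x3 intrinsics, pixels), "dist" ([k1, k2, p1, p2, k3] as OpenCV has them; the pictures are not rectified), "world_to_cam" (4x4, takes a point from world to camera coordinates). Camera axes: x right, y down, z forward; pixel columns grow to the right and rows downward; lengths in m; the calibration is good to about 2 mm. A picture is of the moment at which its call begins.
- finish_job(): hands the job in; it is judged then, once.
The state is a dict: "clock": time; "q": joint angles; "qd": joint speeds; "joint_torque": joint torques, N m; "tool_pos": TCP position; "eef_rot": TCP orientation; "contact_force": force on the tool from outside, world axes, zero at the start; "moment": the same for the moment, N m; "opening": opening from 0.0 (shut) to 1.0 (fully open); "finger_force": force on a finger pad.
Only numpy, scipy, OpenCV 4.12 (cv2) and the standard library are available. Lean on these libraries where they do the work, as an engineer would, in place of code of your own. Each camera call takes 0.05 s, during which the arm holds its last target. There are 200 camera calls.

### The job

The power box on the lamp maker's bench has tripped. Lift its loose cover plate off the two pins and lay it flat on the cork mat, let go of it, throw the red breaker lever inside the box over to the green side as far as it goes, then put the cover back fully home on its two pins and let go. Leave the lamp shades and the other things on the bench where they stand.

Things in the scene. Friction and masses are not known exactly. Their poses are not given: they have to be found in the camera images.
- power_box: grey steel power box, 200 mm wide, 190 mm deep, open at the top, tipped 30 degrees towards its front on a dark steel stand; front turned away from the robot (within 0.3 rad); top rim 75 mm high in front, 150 mm at the back. Fixed; stands left or right of the middle. Origin under it on the table; x level from its front to its back (towards the robot), z up.
- seat: sloping rim of the power box on which the cover lies, 150 x 200 mm. Origin mid rim plane; x up the 30 degree slope (towards the robot), y level across the box, z square to the slope, outward. Two fixed brass pins, 8 mm thick, tapered tips, stand 15 mm up z at x = 0, y = -82 and +82 mm. Opening 110 (x) x 136 mm (y), 68 mm deep to the floor; rim flange 8 mm thick.
- cover: loose aluminium plate, 130 (x) x 190 (y) x 6 mm, 0.29 to 0.43 kg, two 12 mm square holes at x = 0, y = -82 and +82 mm; black flat-sided bar grip in the middle, 16 mm thick (x), 64 long (y), its top 40 mm above the underside. Origin mid underside, z out through the grip. Starts seated: frame agrees with seat within 2 mm. Fits either way round.
- cork_mat: cork mat, 180 mm (x) by 230 mm (y), top 6 mm above the table, fixed; origin in the middle of its underside. It lies on the side of the bench where the power box is not.
- breaker (a joint): red lever in the box under the cover. Hinge along seat x at y = 0, z = -60 mm; paddle 52 long, 26 wide (x), 10 thick. At 0 it leans 0.5 rad to seat -y (red mark, tripped); at 1.0 rad, its stop, 0.5 rad to +y (green mark, on). Starts at 0 to 0.15. Stiff (0.12 N m, 4 N at 30 mm), stays where left; its end stays 6 mm or more below the rim plane.
- breaker_tip (a point): middle of the end of the red lever
- shade_a: stained glass lamp shade, a square box 82 mm wide and 151 mm high with a brass ring on top; bystander; origin under its middle
- shade_b: like shade_a; bystander
- shade_c: like shade_a; bystander
- mug: white mug, 76 mm wide, 85 mm high; bystander; origin under its middle
- flux_bottle: amber bottle, 60 mm thick, 120 mm high; bystander; origin under its middle
- solder_spool: metal spool standing on end, 54 mm wide, 40 mm high; bystander; origin under its middle
- disk_drive: opened disk drive lying flat, 147 by 102 by 24 mm; bystander; origin under its middle
Things that resemble listed ones, but are neither listed nor needed, are in the scene too. Leave any orange or turquoise look-alike of the cover alone.

How it is judged:
By the outcome, as a careful person would: the job done as asked, in the order asked, and still so for the second after the job is handed in, with the robot touching nothing.
It also fails if it takes over 72 s, if anything falls off the work surface, if the arm or the gripper's body presses on something with over 40 N, if the wrist force passes 120 N, or if a joint passes its speed limit or range.

## Working session

There is one attempt and no reset: what is moved stays moved. The work goes in short steps, Python scripts to look and compute and a tool call to move; the robot and the scene stay as the last step left them, time stands still between calls to the robot, and variables do not carry over. Pictures are saved under pics/ and viewed, at most 10 in all, crops included, and the job is handed in when it is done.

Besides the shell and the picture viewer there is one more tool, called after "Request:" by a JSON object that holds its "method" and its "body", one argument or row to a line. move_arm: Moves the arm, as the interface text tells. Its arguments: {"type":"object","properties":{"motion":{"type":"array","items":{"type":"array","items":{"type":"number"}}},"newtons":{"type":"number"}},"required":["motion"]}

```bash
mkdir -p pics
cat > h.py <<'E'
import numpy as np, cv2
from scipy.spatial.transform import Rotation as R
from plant import r, eyes, finish_job
def cloud(s):
    z=s["z_map"]; K=s["intrinsics"]; h,w=z.shape
    uv=np.stack(np.meshgrid(np.arange(w),np.arange(h)),-1).reshape(-1,1,2).astype(np.float64)
    n=cv2.undistortPoints(uv,K,s["dist"]).reshape(h,w,2)
    P=np.dstack([n[...,0]*z,n[...,1]*z,z]); T=np.linalg.inv(s["world_to_cam"])
    W=P@T[:3,:3].T+T[:3,3]; W[z==0]=np.nan
    return W
def save(s,n): cv2.imwrite(f"pics/{n}.png",s["frame"][...,::-1])
E
python3 - <<'E'
from h import *
a=[]
for n in("top","side"):
    s=eyes.snapshot(n); save(s,n); a.append(s["frame"]); np.savez(f"{n}.npz",**s)
    print(n,s["world_to_cam"].round(3).tolist(),(s["z_map"]==0).mean())
print(r.get_state())
E
```

```text
top [[-0.026, -1.0, 0.004, 0.002], [-0.994, 0.025, -0.108, 0.521], [0.108, -0.007, -0.994, 1.432], [0.0, 0.0, 0.0, 1.0]] 0.004091796875
side [[0.925, -0.38, 0.008, -0.483], [-0.282, -0.7, -0.656, 0.178], [0.255, 0.605, -0.755, 1.209], [0.0, 0.0, 0.0, 1.0]] 0.004192708333333333
{'clock': 0.1, 'q': array([-1.25617019,  0.68992659, -0.1945361 ,  1.56621268,  0.15727684,
        0.9024808 , -0.21511037]), 'qd': array([-0.00055885, -0.00388223, -0.00068117, -0.00177151, -0.00067773,
       -0.00107261,  0.00064454]), 'joint_torque': array([-3.60911588e-03, -5.28496599e+01, -1.27159305e+00, -1.53836954e+01,
       -5.25458436e-02,  2.03888310e-03,  5.26921099e-05]), 'tool_pos': array([0.17309105, 0.59997755, 0.23798138]), 'eef_rot': array([ 1.39922092e-01,  9.90162177e-01, -8.16162184e-04, -7.24133794e-05]), 'contact_force': array([0.46845819, 0.32687111, 0.72296157]), 'moment': array([ 0.05154276,  0.0130457 , -0.05491979]), 'finger_force': 0.0, 'opening': 0.9985087707358049}
```

View pics/top.png

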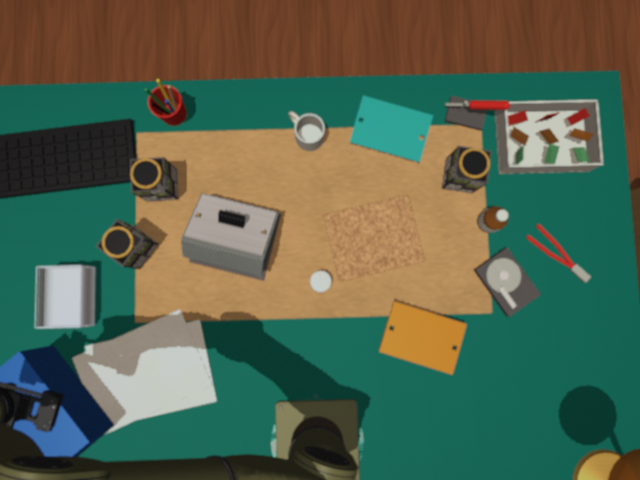

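View pics/side.png

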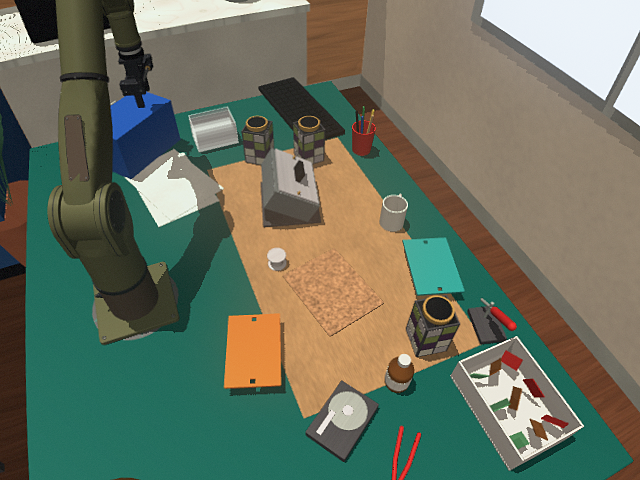

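The top view shows the grey cover with its black grip at (235,217) on the box. The other candidates are the turquoise plate at (391,128) and the orange plate at (423,337); the grey plate on the box is the one to take. The mat is at (375,237), the spool at (320,281), and two shades stand left of the box at (150,175) and (122,243).

```bash
cat > m.py <<'E'
from h import *
s={k:v for k,v in np.load("top.npz").items()}; W=cloud(s); F=s["frame"].astype(int)
hsv=cv2.cvtColor(s["frame"],cv2.COLOR_RGB2HSV)
# cover plane: grey pixels in region, z 70..160
m=np.zeros((480,640),bool); m[190:285,175:285]=1
g=m&(hsv[...,1]<60)&(hsv[...,2]>90)&(W[...,2]>.06)
p=W[g]; 
for _ in range(5):
    c=p.mean(0); n=np.linalg.svd(p-c)[2][2]; n*=np.sign(n[2]); p2=W[g]; d=(p2-c)@n; p=p2[abs(d)<.004]
print("plane n",n,"tilt",np.degrees(np.arccos(n[2])),"az",np.degrees(np.arctan2(n[1],n[0])),len(p))
x=np.array([-n[0],-n[1],0]);x/=np.linalg.norm(x)  # uphill
ex=x*n[2]+np.array([0,0,np.hypot(n[0],n[1])]); ey=np.cross(n,ex)
uv=np.c_[(p-c)@ex,(p-c)@ey]
rect=cv2.minAreaRect((uv*1000).astype(np.float32)); print("rect mm",rect)
cc=c+ex*rect[0][0]/1e3+ey*rect[0][1]/1e3; print("cover top centre",cc,"ex",ex,"ey",ey)
b=m&(F.max(2)<60)&(W[...,2]>.12)
b&=((W-c)@n>.02)
q=W[b]; print("grip",len(q),np.median(q,0),((q-cc)@n).max(), ((q-cc)@ex).mean(),((q-cc)@ey).mean(),np.ptp((q-cc)@ex),np.ptp((q-cc)@ey))
# mat
mm=np.zeros((480,640),np.uint8); mm[190:290,320:430]=1
mm[(abs(W[...,2]-.006)>.003)]=0
r_=cv2.minAreaRect((W[mm>0][:,:2]*1000).astype(np.float32)); print("matz",r_,mm.sum(),[np.nanmedian(W[y,x_,2]) for y,x_ in((237,375),(300,300),(220,340),(160,250))])
for (x_,y_) in((150,175),(122,243),(310,130),(320,281),(235,217),(468,165)): print((x_,y_),W[y_,x_].round(3))
for uv_ in((328,216),(407,196),(425,260),(343,279)): print(uv_,W[uv_[1],uv_[0]].round(3))
E
python3 m.py
python3 - <<'E'
import cv2
a=cv2.imread("pics/top.png")[180:290,170:440]; b=cv2.imread("pics/side.png")[130:240,220:420]
cv2.imwrite("pics/crop.png",cv2.resize(cv2.hconcat([a,b]),None,fx=1.7,fy=1.7,interpolation=cv2.INTER_CUBIC))
E
```

```text
plane n [ 0.28768998 -0.08706404  0.953758  ] tilt 17.4921762172137 az -16.83746677057433 873
rect mm ((10.515483856201172, -3.3339080810546875), (143.35215759277344, 198.62342834472656), 0.8173684477806091)
cover top centre [0.53102659 0.19763241 0.11523629] ex [-0.91287067  0.27626339  0.30057557] ey [-0.28965774 -0.95713029  0.        ]
grip 246 [0.55226937 0.18885186 0.14378554] 0.04495054072117894 -0.013467708214748214 0.0022754932924274325 0.024164168362572697 0.0615958462401932
matz ((506.96697998046875, -164.19325256347656), (286.9241638183594, 259.4903259277344), 88.5197982788086) 4752 [np.float64(0.004280242619572272), np.float64(0.0007699256763171736), np.float64(0.013341785952033502), np.float64(0.0007515069543893027)]
(150, 175) [0.659 0.38  0.152]
(122, 243) [0.498 0.443 0.157]
(310, 130) [ 0.803 -0.002  0.004]
(320, 281) [ 0.401 -0.018  0.034]
(235, 217) [0.553 0.18  0.15 ]
(468, 165) [ 0.664 -0.376  0.151]
(328, 216) [ 0.571 -0.043  0.003]
(407, 196) [ 0.618 -0.252  0.005]
(425, 260) [ 0.449 -0.293 -0.001]
(343, 279) [ 0.405 -0.078 -0.002]
```

View pics/crop.png

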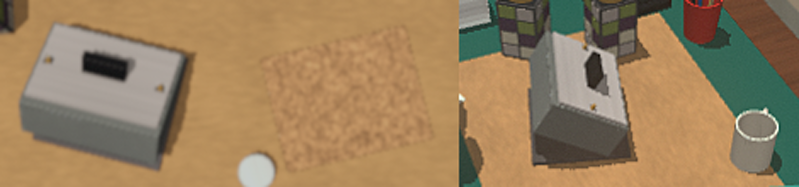

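The crop confirms the grey plate with black bar grip on the tipped box, with brass pins at about (48,60) and (160,88) in the crop. The plane fit took in the back wall, so I'll refit using normals near 30°.

```bash
cat > m2.py <<'E'
from h import *
s={k:v for k,v in np.load("top.npz").items()}; W=cloud(s); F=s["frame"].astype(int)
hsv=cv2.cvtColor(s["frame"],cv2.COLOR_RGB2HSV)
m=np.zeros((480,640),bool); m[185:285,175:290]=1
P=W[m&(W[...,2]>.06)&(hsv[...,1]<70)]
rng=np.random.default_rng(0); best=0
for _ in range(3000):
    a=P[rng.choice(len(P),3,0)]; n=np.cross(a[1]-a[0],a[2]-a[0]); l=np.linalg.norm(n)
    if l<1e-4: continue
    n/=l; n*=np.sign(n[2])
    if not .82<n[2]<.91: continue
    k=(abs((P-a[0])@n)<.003); 
    if k.sum()>best: best=k.sum();K=k
p=P[K]; c=p.mean(0); n=np.linalg.svd(p-c)[2][2]; n*=np.sign(n[2])
print("n",n,"tilt",np.degrees(np.arccos(n[2])),best,len(P))
y=np.array([n[1],-n[0],0]);y/=np.linalg.norm(y) 
ex=np.cross(y,n); print("ex",ex,"ey",y)
uv=np.c_[(p-c)@ex,(p-c)@y]; rect=cv2.minAreaRect((uv*1000).astype(np.float32)); print(rect, np.percentile(uv,[1,99],0))
cc=c+ex*rect[0][0]/1e3+y*rect[0][1]/1e3; print("centre",cc)
b=m&(F.max(2)<70)&((W-c)@n>.015)&((W-c)@n<.05)
q=(W[b]-cc); L=np.c_[q@ex,q@y,q@n]*1000; print("grip",len(q)); print(np.percentile(L,[2,25,50,75,98],0).round(1))
top=L[L[:,2]>30]; print("topface",cv2.minAreaRect(top[:,:2].astype(np.float32)),cc+ex*top[:,0].mean()/1e3+y*top[:,1].mean()/1e3)
# gold pins
g=m&(hsv[...,0]>12)&(hsv[...,0]<32)&(hsv[...,1]>70)&(abs((W-c)@n)<.02)
q=(W[g]-cc);L=np.c_[q@ex,q@y,q@n]*1000
ok=(abs(L[:,0])<30)&(abs(L[:,1])<92); L=L[ok]
for sgn in(-1,1):
    k=L[L[:,1]*sgn>60]; print("pin",len(k),k.mean(0) if len(k) else 0)
E
python3 m2.py; sed -i 's/top.npz/side.npz/; s/m\[185:285,175:290\]/m[145:230,255:330]/' m2.py; echo SIDE; python3 m2.py
python3 - <<'E'
from h import *
s={k:v for k,v in np.load("top.npz").items()}
W=cloud(s);f=cv2.cvtColor(s["frame"],cv2.COLOR_RGB2HSV)
K,d,T=s["intrinsics"],s["dist"],np.linalg.inv(s["world_to_cam"])
for u in((328,216),(407,196),(425,260),(343,279)):
    q=cv2.undistortPoints(np.array([[u]],float),K,d)[0,0]; v=T[:3,:3]@np.r_[q,1]; o=T[:3,3]
    print((o+v*(0.006-o[2])/v[2]).round(3))
E
```

```text
n [ 0.47982712 -0.13836259  0.86638428] tilt 29.958849831340096 2585 5619
ex [-0.83246513  0.24004902  0.49937789] ey [-0.27706992 -0.96084976  0.        ]
((-0.4447784423828125, -0.13338470458984375), (149.62649536132812, 199.2115020751953), 0.5074752569198608) [[-0.06962872 -0.09527172]
 [ 0.06685639  0.09503679]]
centre [0.53833812 0.19424897 0.11806612]
grip 251
[[-11.3 -28.4  16. ]
 [ -4.1 -13.4  24.3]
 [  0.8   1.4  32.1]
 [  3.2  16.8  34.6]
 [  5.5  30.6  37.6]]
topface ((-3.466742515563965, 0.580078125), (61.24785614013672, 17.745532989501953), 88.95795440673828) [0.53989592 0.19141154 0.11675022]
pin 10 [-7.71155463e-02 -8.22242242e+01  6.88628911e+00]
pin 9 [-2.58609324 81.75959323  6.01619333]
SIDE
n [ 0.47421684 -0.11873025  0.87236547] tilt 29.265302881320714 1229 2989
ex [-0.84624485  0.21187537  0.48885426] ey [-0.24287454 -0.97005771  0.        ]
((-7.321952819824219, -56.32342529296875), (315.7231750488281, 168.838134765625), 78.85968780517578) [[-0.07146931 -0.10603792]
 [ 0.0690585   0.08754091]]
centre [0.55742248 0.23946741 0.11519766]
grip 122
[[-111.9 -138.5   15.4]
 [   1.    39.3   21.9]
 [   6.6   58.6   31.1]
 [   9.7   74.8   33.8]
 [  11.8   81.9   36.5]]
topface ((3.4098825454711914, 50.87826156616211), (64.9253921508789, 17.621368408203125), 86.90756225585938) [0.54125065 0.18814103 0.11700305]
pin 0 0
pin 21 [ 3.44796284 76.21592375 12.46336061]
[ 0.57  -0.043  0.006]
[ 0.618 -0.252  0.006]
[ 0.449 -0.292  0.006]
[ 0.405 -0.077  0.006]
```

```bash
cat >> h.py <<'E'
n0=np.array([.4798,-.138,.8664]); n0/=np.linalg.norm(n0)
ey0=np.array([n0[1],-n0[0],0]); ey0/=np.linalg.norm(ey0); ex0=np.cross(ey0,n0)
C0=np.array([.539,.193,.1177])-.006*n0      # seat origin (rim plane)
RS=np.c_[-ey0,-ex0,-n0]                     # tool orientation at seat: tool x=-seat y, tool y=-seat x
def seat(x,y,z): return C0+(ex0*x+ey0*y+n0*z)/1e3
def go(p,Rt=RS,cmd=None):
    st=r.get_state(); R0=R.from_quat(st["eef_rot"]).as_matrix()
    d=R0.T@(np.array(p)-st["tool_pos"])*1e3; w=np.degrees(R.from_matrix(R0.T@Rt).as_rotvec())
    print("move",d.round(1),w.round(1),"rows",max(np.linalg.norm(d)/62.5,np.linalg.norm(w)/10.7).round(1),
      "| t",round(st["clock"],2),"F",st["contact_force"].round(1),"op",round(st["opening"],3),"q",st["q"].round(2))
def inseat():
    st=r.get_state(); print("tcp in seat mm",(np.c_[ex0,ey0,n0].T@(st["tool_pos"]-C0)*1e3).round(1))
E
python3 -c "
from h import *
print(RS); go(seat(0,0,130))"
```

```text
[[ 0.2764138   0.83268516 -0.47982375]
 [ 0.96103871 -0.23949677  0.13800683]
 [-0.         -0.49927619 -0.86644289]]
move [-526.3 -289.6   13.4] [23.4 23.5 87.7] rows 9.6 | t 0.1 F [0.5 0.3 0.7] op 0.999 q [-1.26  0.69 -0.19  1.57  0.16  0.9  -0.22]
```

Request:
{"method": "move_arm", "body": {
  "motion": [
    [-60,-33,0,2.3,2.3,8.8,0],
    [-120,-66,0,4.6,4.6,17.6,0],
    [-175,-96,0,7,7,26,0],
    [-230,-127,0,9.4,9.4,35,0],
    [-280,-154,0,11.7,11.7,44,0]
  ]
}}

```text
clock: 0.72
tool_pos: [0.3957, 0.3785, 0.2386]
eef_rot: [0.5, 0.854, -0.085, -0.113]
contact_force: [0.5, 1.1, -0.4]
opening: 1.001
finger_force: 0.0
```

```bash
python3 -c "
from h import *
go(seat(0,0,130))"
```

```text
move [-274.7   74.5  -37. ] [11.7 11.6 43.5] rows 4.6 | t 0.72 F [ 0.5  1.1 -0.4] op 1.001 q [-0.69  0.7  -0.1   1.59 -0.12  1.08 -0.19]
```

Request:
{"method": "move_arm", "body": {
  "motion": [
    [-55,15,-7,2.3,2.3,8.7,0],
    [-110,30,-15,4.7,4.6,17.4,0],
    [-165,45,-22,7,7,26,0],
    [-220,60,-30,9.4,9.3,35,0],
    [-270,73,-37,11.7,11.6,43.5,0]
  ]
}}

```text
clock: 1.35
tool_pos: [0.5961, 0.18, 0.2258]
eef_rot: [0.772, 0.581, -0.155, -0.206]
contact_force: [0.6, 0.3, -1.0]
opening: 1.001
finger_force: 0.0
```

```bash
python3 -c "
from h import *
go(seat(0,0,130)); s=eyes.snapshot('wrist'); save(s,'w1'); np.savez('w1.npz',**s); inseat()"
```

```text
move [-3.3  3.4 -1.1] [ 0.   0.  -0.1] rows 0.1 | t 1.35 F [ 0.6  0.3 -1. ] op 1.001 q [-0.28  0.96  0.1   1.12 -0.31  1.55 -0.4 ]
tcp in seat mm [ -4.1   5.1 130.1]
```

View pics/w1.png

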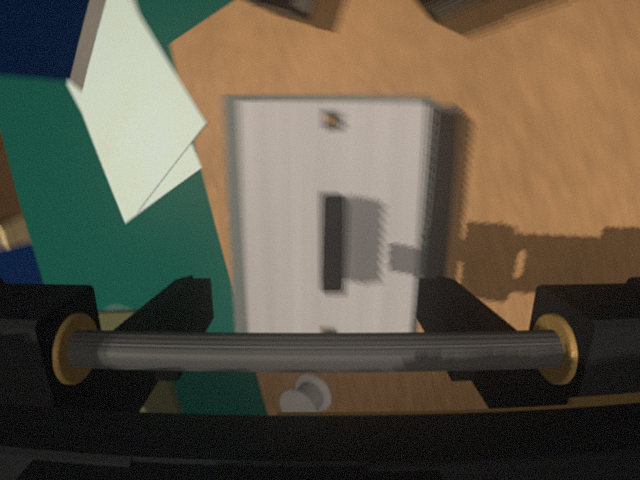

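The wrist view shows the cover from above: grip at (333,243) between the fingers, pins at (332,119) and (328,331). I'll measure it from here.

```bash
cat > w.py <<'E'
from h import *
import sys
s=eyes.snapshot("wrist"); W=cloud(s); F=s["frame"].astype(int)
L=(W-C0)@np.c_[ex0,ey0,n0]*1e3
reg=np.zeros((480,640),bool); reg[90:330,215:450]=1
p=W[reg&(abs(L[...,2]-6)<6)&(abs(L[...,0])<62)&(abs(L[...,1])<95)&(F.min(2)>100)]
c=np.median(p,0); c=p.mean(0); n=np.linalg.svd((p-c)[::5])[2][2]; n*=np.sign(n[2]); print("n",n,"seat z of top",((p-C0)@n0*1e3).mean())
g=reg&(F.max(2)<75)&(L[...,2]>30)&(L[...,2]<50); q=L[g]
print("grip top",g.sum(),cv2.minAreaRect(q[:,:2].astype(np.float32)),q.mean(0))
hsv=cv2.cvtColor(s["frame"],cv2.COLOR_RGB2HSV)
b=reg&(hsv[...,0]>8)&(hsv[...,0]<30)&(hsv[...,1]>100)&(abs(L[...,0])<12)&(abs(abs(L[...,1])-82)<12)
for k in(-1,1):
    t=L[b&(L[...,1]*k>0)]; print("pin",len(t),t.mean(0) if len(t) else '')
e=[]
for v in range(150,300,10):
    row=L[v]; ok=np.where((abs(row[:,2]-6)<4)&(row[:,0]>-75)&(row[:,0]<75))[0]; ok=ok[(ok>215)&(ok<450)]; e.append((row[ok,0].min(),row[ok,0].max()))
print("plate x edges",np.median(e,0))
E
python3 w.py; python3 -c "
from h import *
go(seat(0,0,130)); inseat()"
```

```text
n [ 0.47814045 -0.1350194   0.867843  ] seat z of top 7.576223636872043
grip top 2203 ((-7.255843639373779, -2.9552879333496094), (15.284880638122559, 64.16155242919922), 0.45975422859191895) [-7.1683673  -4.95078744 41.49627938]
pin 71 [ -3.73924104 -83.8238913   14.92604563]
pin 76 [-4.65792186 77.53520504 14.05034801]
plate x edges [-71.77534708  67.50004265]
move [ 3.3 -1.8 -1. ] [ 0.3  0.2 -0.7] rows 0.1 | t 1.45 F [ 1.2 -0.  -0.2] op 1.001 q [-0.27  0.96  0.1   1.11 -0.31  1.55 -0.4 ]
tcp in seat mm [ -1.8   3.3 129. ]
```

Request:
{"method": "move_arm", "body": {
  "motion": [
    [0,0,0,0,0,0,0],
    [0,0,0,0,0,0,0]
  ]
}}

```text
clock: 1.7
tool_pos: [0.5938, 0.1838, 0.2267]
eef_rot: [0.769, 0.584, -0.155, -0.206]
contact_force: [0.6, -0.0, -0.3]
opening: 1.005
finger_force: 0.0
```

```bash
python3 w.py; python3 -c "
from h import *
go(seat(0,0,130)); inseat()"
```

```text
n [ 0.47756904 -0.13441688  0.86825107] seat z of top 7.537842889009644
grip top 2270 ((-7.014625072479248, -3.4835643768310547), (15.667576789855957, 63.13788604736328), 0.7548513412475586) [-6.72091604 -5.47259889 41.36628272]
pin 76 [ -3.42596578 -84.6484938   15.1008896 ]
pin 0 
plate x edges [-71.605585    68.53540133]
move [-6.4  6.6 -1.8] [0.1 0.1 0.4] rows 0.2 | t 1.75 F [-0.3 -0.4  0.5] op 1.001 q [-0.28  0.95  0.09  1.12 -0.31  1.55 -0.4 ]
tcp in seat mm [  6.7  -6.4 128.2]
```

```bash
python3 -c "
from h import *
print((R.from_quat([.769,.584,-.155,-.206]).as_matrix()-RS).round(3))
print((np.c_[ex0,ey0,n0].T@(np.array([.5938,.1838,.2267])-C0)*1e3).round(1))
for i in range(4):
    inseat(); st=r.get_state(); print(st['q'].round(4),st['tool_pos'].round(4),st['qd'].round(3)); eyes.snapshot('top')
"
```

```text
[[-0.007  0.003  0.   ]
 [ 0.002  0.007 -0.002]
 [ 0.002  0.001 -0.   ]]
[  6.6  -6.3 128. ]
tcp in seat mm [  6.7  -6.4 128.2]
[-0.2819  0.9539  0.0931  1.1203 -0.3112  1.5466 -0.3981] [0.5938 0.1838 0.2269] [-0.001 -0.005  0.007 -0.002  0.001 -0.    -0.   ]
tcp in seat mm [  6.5  -6.2 128.4]
[-0.2818  0.9538  0.0934  1.1201 -0.3112  1.5466 -0.3982] [0.594  0.1836 0.227 ] [ 0.003 -0.001  0.01  -0.003  0.     0.    -0.001]
tcp in seat mm [  6.3  -6.  128.5]
[-0.2817  0.9538  0.0939  1.1199 -0.3111  1.5466 -0.3982] [0.5941 0.1834 0.227 ] [ 0.007  0.003  0.006 -0.004 -0.    -0.    -0.001]
tcp in seat mm [  6.1  -5.7 128.5]
[-0.2813  0.954   0.0943  1.1197 -0.3111  1.5467 -0.3982] [0.5943 0.183  0.2269] [ 0.006  0.004  0.008 -0.006  0.003 -0.    -0.001]
```

Request:
{"method": "move_arm", "body": {
  "motion": [
    [-3,10,34,0,0,0,0],
    [-3,10,66,0,0,0,0],
    [-3,10,66,0,0,0,0]
  ]
}}

```text
clock: 2.33
tool_pos: [0.5685, 0.1861, 0.1631]
eef_rot: [0.77, 0.583, -0.157, -0.207]
contact_force: [0.5, -0.5, 0.1]
opening: 1.003
finger_force: 0.0
```

```bash
python3 -c "
from h import *
inseat()
s=eyes.snapshot('wrist'); save(s,'w2')";python3 w.py; python3 -c "
from h import *
inseat()"
```

```text
tcp in seat mm [-3.6 -1.6 60.4]
n [ 0.48196589 -0.13564026  0.86562729] seat z of top 7.620552406940523
grip top 3788 ((-7.304927349090576, -5.582557678222656), (15.492046356201172, 59.07941818237305), 0.30721887946128845) [-7.25052585 -7.84700761 41.36059493]
pin 125 [ -3.90084794 -84.81576931  15.17093076]
pin 0 
plate x edges [-71.81704806  49.38673745]
tcp in seat mm [-5.2 -2.  63.7]
```

View pics/w2.png

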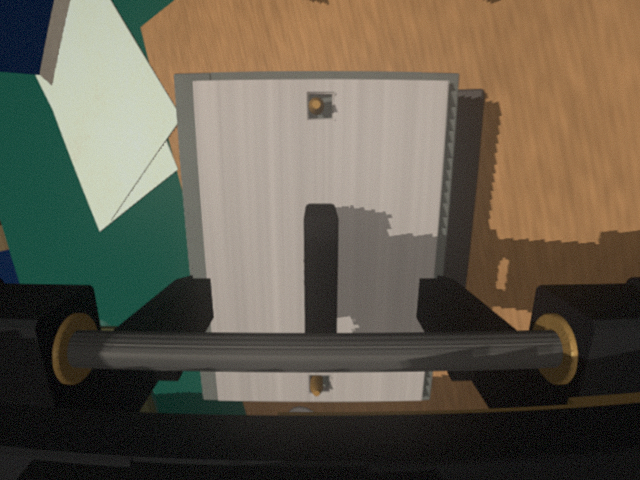

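The near view shows the grip (320,270) midway between the fingers and the pin inside its hole at (316,104). Going down.

Request:
{"method": "move_arm", "body": {
  "motion": [
    [0,0,20,0,0,0,0],
    [0,0,40,0,0,0,0],
    [0,0,47,0,0,0,0],
    [0,0,47,0,0,0,0]
  ],
  "newtons": 30
}}

```text
clock: 2.92
tool_pos: [0.5492, 0.1919, 0.1241]
eef_rot: [0.771, 0.583, -0.154, -0.205]
contact_force: [0.5, -0.8, -0.4]
opening: 1.001
finger_force: 0.0
```

```bash
python3 -c "
from h import *
inseat(); go(seat(-5,-3,14))"
```

```text
tcp in seat mm [-5.6 -1.8 16.6]
move [ 1.2 -0.6  2.6] [0.2 0.  0.3] rows 0.0 | t 2.92 F [ 0.5 -0.8 -0.4] op 1.001 q [-0.3   1.    0.07  1.36 -0.33  1.26 -0.35]
```

Good. Close gradually.

Request:
{"method": "move_arm", "body": {
  "motion": [
    [1,0,1,0,0,0,0.6],
    [1,0,1,0,0,0,0.75],
    [1,0,1,0,0,0,0.9],
    [1,0,1,0,0,0,1],
    [1,0,1,0,0,0,1]
  ],
  "newtons": 35
}}

```text
clock: 3.55
tool_pos: [0.5482, 0.1929, 0.1226]
eef_rot: [0.771, 0.583, -0.155, -0.206]
contact_force: [-0.0, -0.5, 0.2]
opening: 0.458
finger_force: 0.0
```

```bash
python3 -c "
from h import *
inseat(); go(seat(-5,-3,14)); print(r.get_state()['finger_force'])"
```

```text
tcp in seat mm [-5.2 -2.5 14.6]
move [ 0.5 -0.2  0.6] [0.1 0.1 0.2] rows 0.0 | t 3.55 F [-0.  -0.5  0.2] op 0.458 q [-0.3   1.01  0.07  1.36 -0.33  1.26 -0.35]
0.0
```

Request:
{"method": "move_arm", "body": {
  "motion": [
    [0,0,0,0,0,0,1],
    [0,0,0,0,0,0,1],
    [0,0,0,0,0,0,1],
    [0,0,0,0,0,0,1],
    [0,0,0,0,0,0,1]
  ],
  "newtons": 35
}}

```text
clock: 4.18
tool_pos: [0.5484, 0.1929, 0.1224]
eef_rot: [0.771, 0.583, -0.155, -0.205]
contact_force: [1.1, -0.2, -2.0]
opening: 0.179
finger_force: 35.0
```

```bash
python3 -c "
from h import *
inseat(); go(seat(-5,-3,14)); print(r.get_state()['finger_force'])"
```

```text
tcp in seat mm [-5.5 -2.5 14.6]
move [ 0.5 -0.5  0.6] [0.1 0.1 0.2] rows 0.0 | t 4.17 F [ 1.1 -0.2 -2. ] op 0.179 q [-0.3   1.01  0.07  1.36 -0.33  1.26 -0.35]
35.00392999034375
```

```bash
python3 -c "
from h import *
st=r.get_state(); np.savez('grasp.npz',p=st['tool_pos'],q=st['eef_rot']); print(st['tool_pos'],st['eef_rot'])"
```

```text
[0.54837703 0.1928627  0.12238669] [ 0.77075385  0.58292063 -0.15472611 -0.20543095]
```

Request:
{"method": "move_arm", "body": {
  "motion": [
    [0,0,-5,0,0,0,1],
    [0,0,-15,0,0,0,1],
    [0,0,-35,0,0,0,1],
    [0,0,-65,0,0,0,1],
    [0,0,-90,0,0,0,1]
  ]
}}

```text
clock: 4.8
tool_pos: [0.592, 0.1803, 0.2019]
eef_rot: [0.771, 0.583, -0.155, -0.205]
contact_force: [-0.2, -0.3, -3.5]
opening: 0.178
finger_force: 35.0
```

```bash
cat >> h.py <<'E'
MAT=np.array([.5105,-.166,.006]); myaw=np.radians(12.5)
mx=np.array([np.cos(myaw),np.sin(myaw),0]); my=np.array([-mx[1],mx[0],0])
RM=np.c_[my,mx,[0,0,-1.]]     # tool y = mat x (= -cover x), tool x = mat y
G=np.load('grasp.npz') if __import__('os').path.exists('grasp.npz') else None
E
python3 -c "
from h import *
print(np.linalg.det(RM)); inseat(); go(MAT+[0,0,.25],RM)"
```

```text
0.9999999999999999
tcp in seat mm [ -5.1  -2.4 106.2]
move [-355.3  -13.2  -55.1] [-29.2  -7.4 -27.7] rows 5.8 | t 4.8 F [-0.2 -0.3 -3.5] op 0.178 q [-0.28  0.97  0.09  1.15 -0.31  1.49 -0.38]
```

Request:
{"method": "move_arm", "body": {
  "motion": [
    [-30,-1,-10,-2.6,-0.7,-2.5,1],
    [-70,-3,-20,-6,-1.5,-5.7,1],
    [-115,-5,-30,-10,-2.5,-9.3,1],
    [-160,-7,-40,-14,-3.5,-13,1],
    [-205,-8,-45,-18,-4.5,-17,1]
  ]
}}

```text
clock: 5.42
tool_pos: [0.5503, -0.0222, 0.2446]
eef_rot: [0.692, 0.715, -0.059, -0.079]
contact_force: [0.7, -0.9, -3.4]
opening: 0.18
finger_force: 35.0
```

```bash
python3 -c "
from h import *
go(MAT+[0,0,.15],RM)"
```

```text
move [-145.3  -27.    91. ] [-11.   -2.9 -10.5] rows 2.8 | t 5.42 F [ 0.7 -0.9 -3.4] op 0.18 q [-0.07  0.67  0.09  1.61 -0.09  1.06  0.08]
```

Request:
{"method": "move_arm", "body": {
  "motion": [
    [-40,-7,15,-3,-0.8,-3,1],
    [-80,-15,40,-6,-1.6,-6,1],
    [-115,-22,65,-9,-2.4,-8.5,1],
    [-140,-26,85,-11,-2.9,-10.5,1],
    [-142,-26,88,-11,-2.9,-10.5,1]
  ]
}}

```text
clock: 6.05
tool_pos: [0.5085, -0.1638, 0.1572]
eef_rot: [0.629, 0.777, -0.003, -0.003]
contact_force: [1.2, 0.1, -3.0]
opening: 0.172
finger_force: 35.0
```

```bash
python3 -c "
from h import *
go(MAT+[0,0,.0146],RM); print(r.get_state()['tool_pos'])
s=eyes.snapshot('top'); save(s,'t2')"
```

```text
move [ -2.7   2.6 136.6] [-0.5 -0.  -0.5] rows 2.2 | t 6.05 F [ 1.2  0.1 -3. ] op 0.172 q [ 0.22  0.69  0.01  1.92 -0.01  0.54  0.44]
[ 0.50852881 -0.16378954  0.15722689]
```

View pics/t2.png

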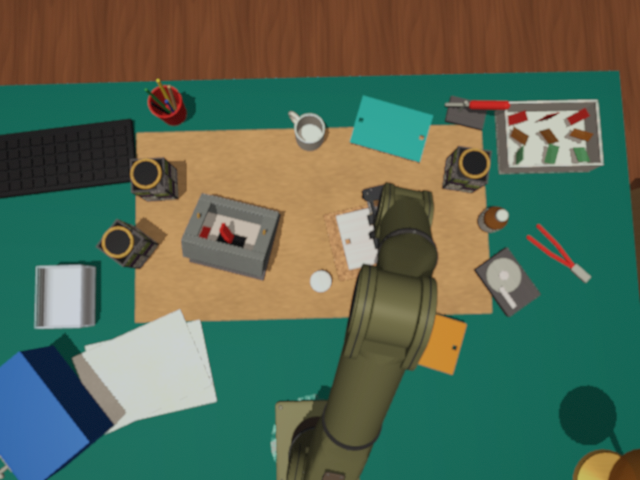

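The cover hangs over the mat at (357,240) and the open box shows the red lever at (227,234). Lowering.

Request:
{"method": "move_arm", "body": {
  "motion": [
    [-1,1,40,-0.2,0,-0.3,1],
    [-2,2,80,-0.5,0,-0.5,1],
    [-2,2,110,-0.5,0,-0.5,1],
    [-2,2,125,-0.5,0,-0.5,1],
    [-2,2,125,-0.5,0,-0.5,1]
  ]
}}

```text
clock: 6.72
tool_pos: [0.5139, -0.1619, 0.0326]
eef_rot: [0.623, 0.782, 0.002, 0.001]
contact_force: [-0.1, 0.3, -3.7]
opening: 0.176
finger_force: 35.0
```

```bash
python3 -c "
from h import *
go(MAT+[0,0,.0146],RM); print(r.get_state()['tool_pos'])"
```

```text
move [-3.2 -4.3 12. ] [ 0.3 -0.1  0.4] rows 0.2 | t 6.72 F [-0.1  0.3 -3.7] op 0.176 q [ 0.22  0.91 -0.    1.97 -0.    0.26  0.45]
[ 0.51394067 -0.1619198   0.0326341 ]
```

Request:
{"method": "move_arm", "body": {
  "motion": [
    [-2,-3,6,0.2,0,0.3,1],
    [-2,-3,10,0.2,0,0.3,1],
    [-2,-3,13,0.2,0,0.3,1],
    [-2,-3,13,0.2,0,0.3,1]
  ]
}}

```text
clock: 7.22
tool_pos: [0.5109, -0.1654, 0.0198]
eef_rot: [0.626, 0.78, 0.001, 0.0]
contact_force: [-0.0, 0.6, -3.8]
opening: 0.175
finger_force: 35.0
```

```bash
python3 -c "
from h import *
go(MAT+[0,0,.0146],RM); print(r.get_state()['tool_pos'])"
```

```text
move [-0.5 -0.5 -0.8] [ 0.1 -0.   0. ] rows 0.0 | t 7.22 F [-0.   0.6 -3.8] op 0.175 q [ 0.23  0.94 -0.    1.97 -0.    0.24  0.45]
[ 0.51085261 -0.16544798  0.01977555]
```

Still hanging (−3.8 N). Lower further in 1 mm steps.

Request:
{"method": "move_arm", "body": {
  "motion": [
    [0,0,1,0,0,0,1],
    [0,0,2,0,0,0,1],
    [0,0,2,0,0,0,1]
  ]
}}

```text
clock: 7.6
tool_pos: [0.511, -0.1655, 0.0188]
eef_rot: [0.626, 0.78, 0.001, 0.001]
contact_force: [-1.9, 0.4, 5.8]
opening: 0.181
finger_force: 35.0
```

```bash
python3 -c "
from h import *
st=r.get_state(); np.savez('lay.npz',p=st['tool_pos'],q=st['eef_rot']); print(st['tool_pos'])"
```

```text
[ 0.51099168 -0.16552469  0.01878917]
```

Request:
{"method": "move_arm", "body": {
  "motion": [
    [0,0,0,0,0,0,0.7],
    [0,0,0,0,0,0,0.4],
    [0,0,0,0,0,0,0.3],
    [0,0,0,0,0,0,0.3],
    [0,0,0,0,0,0,0.3]
  ]
}}

```text
clock: 8.22
tool_pos: [0.5108, -0.1655, 0.0177]
eef_rot: [0.626, 0.78, 0.001, 0.0]
contact_force: [0.1, 0.3, 0.2]
opening: 0.695
finger_force: 0.0
```

Request:
{"method": "move_arm", "body": {
  "motion": [
    [0,0,-15,0,0,0,0.3],
    [0,0,-40,0,0,0,0.3],
    [0,0,-80,0,0,0,0.6],
    [0,0,-130,0,0,0,0.9],
    [0,0,-180,0,0,0,1]
  ]
}}

```text
clock: 8.85
tool_pos: [0.5102, -0.1655, 0.2003]
eef_rot: [0.626, 0.78, 0.001, 0.001]
contact_force: [0.9, 0.4, -0.7]
opening: 0.38
finger_force: 0.0
```

```bash
python3 -c "
from h import *
L=np.load('lay.npz'); s=eyes.snapshot('wrist'); save(s,'w3'); W=cloud(s)
c=W[abs(W[...,2]-.012)<.003]; print('flat pts',len(c))
inseat(); go(seat(0,-55,90))"
```

```text
flat pts 25564
tcp in seat mm [-20.8 352.7 120.1]
move [374.  165.7  15.8] [30.1  7.6 27.9] rows 6.5 | t 8.9 F [ 1.  -0.4  2.4] op 0.336 q [ 0.22  0.62  0.01  1.88 -0.01  0.64  0.46]
```

View pics/w3.png

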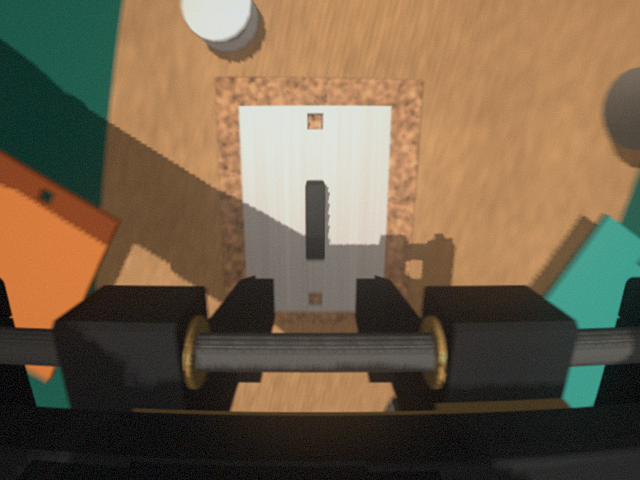

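The cover lies flat within the mat, grip at (316,220). Now to the breaker.

Request:
{"method": "move_arm", "body": {
  "motion": [
    [45,20,-20,3.5,1,3,1],
    [95,40,-35,8,2,7,1],
    [145,62,-40,12,3,11,1],
    [195,85,-40,16,4,14.5,1],
    [245,108,-40,20,5,18.5,1]
  ]
}}

```text
clock: 9.52
tool_pos: [0.5628, 0.099, 0.2391]
eef_rot: [0.733, 0.657, -0.107, -0.142]
contact_force: [0.9, -0.0, -0.3]
opening: 0.005
finger_force: 0.0
```

```bash
python3 -c "
from h import *
go(seat(0,-40,110))"
```

```text
move [120.6  34.1  24.5] [9.4 2.5 9.3] rows 2.0 | t 9.53 F [ 0.9 -0.  -0.3] op 0.005 q [-0.23  0.79  0.1   1.41 -0.2   1.29 -0.17]
```

Request:
{"method": "move_arm", "body": {
  "motion": [
    [40,11,8,3.2,0.8,3.1,1],
    [80,22,16,6.4,1.7,6.2,1],
    [120,34,24,9.4,2.5,9.3,1],
    [120,34,24,9.4,2.5,9.3,1],
    [120,34,24,9.4,2.5,9.3,1]
  ]
}}

```text
clock: 10.15
tool_pos: [0.5996, 0.2133, 0.2077]
eef_rot: [0.771, 0.582, -0.156, -0.205]
contact_force: [-0.3, -0.6, -1.3]
opening: 0.004
finger_force: 0.0
```

```bash
cat > lev.py <<'E'
from h import *
import sys
s=eyes.snapshot("wrist"); save(s,sys.argv[1]); W=cloud(s); inseat()
L=(W-C0)@np.c_[ex0,ey0,n0]*1e3; hsv=cv2.cvtColor(s["frame"],cv2.COLOR_RGB2HSV)
red=((hsv[...,0]<8)|(hsv[...,0]>172))&(hsv[...,1]>130)&(hsv[...,2]>60)&(abs(L[...,0])<50)&(abs(L[...,1])<65)&(L[...,2]<5)&(L[...,2]>-75)
n,lab,st,ce=cv2.connectedComponentsWithStats(red.astype(np.uint8))
for i in range(1,n):
    if st[i,4]>40:
        q=L[lab==i]; print("red",ce[i].round(),st[i,4],np.percentile(q,[3,50,97],0).round(0).tolist())
        t=q[q[:,2]>np.percentile(q[:,2],97)-8]; print("  top",t.mean(0).round(1),np.ptp(t,0).round(1))
b=(hsv[...,0]>8)&(hsv[...,0]<30)&(hsv[...,1]>100)&(abs(L[...,0])<15)&(abs(abs(L[...,1])-82)<14)&(L[...,2]>2)&(L[...,2]<22)
for k in(-1,1):
    t=L[b&(L[...,1]*k>0)]; print("pin",len(t),t.mean(0).round(1) if len(t) else '')
E
python3 lev.py w4
```

```text
tcp in seat mm [ -0.6 -35.9 110.9]
red [318. 249.] 767 [[-16.0, -30.0, -59.0], [-4.0, -23.0, -14.0], [8.0, -1.0, -10.0]]
  top [ -4.5 -25.8 -12.7] [25.1 12.5  8.9]
pin 93 [ -4.1 -85.1  15. ]
pin 72 [-4.5 78.  14. ]
```

View pics/w4.png

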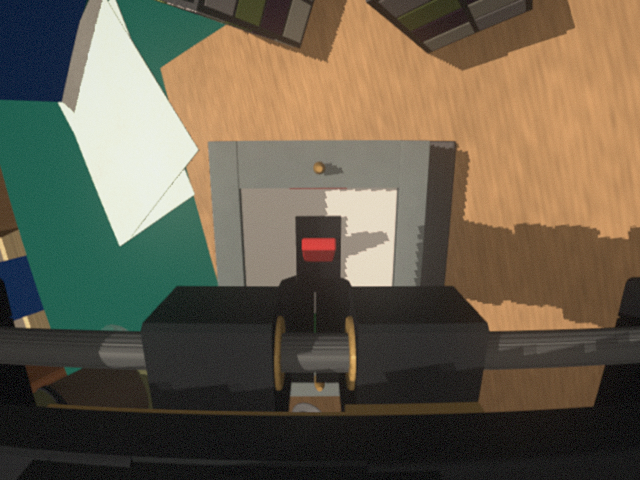

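The box interior is visible: red lever end at (318,249), finger tip at (316,285), pins at (319,168) and (320,387). The lever leans to −y; I'll go in on its −y side with the fingers shut.

Request:
{"method": "move_arm", "body": {
  "motion": [
    [8,2,30,0,0,0,1],
    [16,4,60,0,0,0,1],
    [16,4,90,0,0,0,1],
    [16,4,90,0,0,0,1]
  ]
}}

```text
clock: 10.7
tool_pos: [0.5624, 0.2403, 0.1273]
eef_rot: [0.771, 0.581, -0.157, -0.207]
contact_force: [-0.0, 0.5, 0.2]
opening: 0.011
finger_force: 0.0
```

```bash
python3 -c "
from h import *
inseat();go(seat(-4.3,-52,-32))"
```

```text
tcp in seat mm [ -3.4 -51.9  19. ]
move [ 0.3  1.1 51. ] [-0.2  0.2  0. ] rows 0.8 | t 10.7 F [-0.   0.5  0.2] op 0.011 q [-0.36  1.04  0.08  1.25 -0.36  1.33 -0.41]
```

Request:
{"method": "move_arm", "body": {
  "motion": [
    [0,1,12,0,0,0,1],
    [0,1,25,0,0,0,1],
    [0,1,38,0,0,0,1],
    [0,1,50,0,0,0,1],
    [0,1,50,0,0,0,1]
  ]
}}

```text
clock: 11.32
tool_pos: [0.5398, 0.2481, 0.0825]
eef_rot: [0.771, 0.582, -0.157, -0.207]
contact_force: [-0.1, 0.1, 0.4]
opening: 0.008
finger_force: 0.0
```

Request:
{"method": "move_arm", "body": {
  "motion": [
    [-6,0,0,0,0,0,1],
    [-12,0,0,0,0,0,1],
    [-18,0,0,0,0,0,1],
    [-24,0,0,0,0,0,1],
    [-30,0,0,0,0,0,1]
  ]
}}

```text
clock: 11.95
tool_pos: [0.534, 0.2199, 0.0843]
eef_rot: [0.771, 0.582, -0.154, -0.206]
contact_force: [3.0, 2.8, 2.9]
opening: 0.007
finger_force: 1.8
```

```bash
python3 -c "
from h import *
inseat();go(seat(-4.3,-3,-32)); print('Fseat',(np.c_[ex0,ey0,n0].T@r.get_state()['contact_force']).round(1))"
```

```text
tcp in seat mm [ -6.1 -24.5 -29.1]
move [-21.5  -1.8   2.9] [ 0.2 -0.1  0.2] rows 0.3 | t 11.95 F [3.  2.8 2.9] op 0.007 q [-0.35  1.05  0.07  1.4  -0.37  1.18 -0.35]
Fseat [-0.4 -3.5  3.6]
```

Request:
{"method": "move_arm", "body": {
  "motion": [
    [-5,-1,1,0,0,0,1],
    [-10,-1,1,0,0,0,1],
    [-15,-1,1,0,0,0,1],
    [-20,-1,1,0,0,0,1],
    [-20,-1,1,0,0,0,1]
  ]
}}

```text
clock: 12.58
tool_pos: [0.5258, 0.2002, 0.0827]
eef_rot: [0.771, 0.582, -0.156, -0.206]
contact_force: [2.5, 3.1, -1.7]
opening: 0.003
finger_force: 1.7
```

```bash
cat > f.py <<'E'
from h import *
inseat();go(seat(-4.3,-3,-32)); print('Fseat',(np.c_[ex0,ey0,n0].T@r.get_state()['contact_force']).round(1))
E
python3 f.py
```

```text
tcp in seat mm [ -4.7  -3.2 -31.6]
move [-0.2 -0.4  0.4] [-0.   0.   0.1] rows 0.0 | t 12.57 F [ 2.5  3.1 -1.7] op 0.003 q [-0.32  1.04  0.07  1.44 -0.36  1.15 -0.33]
Fseat [-2.2 -3.7 -0.7]
```

Not at the stop yet; continue in small steps watching the force.

Request:
{"method": "move_arm", "body": {
  "motion": [
    [-1.5,0,0,0,0,0,1],
    [-3,0,0,0,0,0,1],
    [-4,0,0,0,0,0,1],
    [-4,0,0,0,0,0,1]
  ]
}}

```text
clock: 13.08
tool_pos: [0.5254, 0.1992, 0.083]
eef_rot: [0.771, 0.582, -0.154, -0.207]
contact_force: [3.1, 7.5, -1.6]
opening: 0.005
finger_force: 3.6
```

```bash
python3 f.py
```

```text
tcp in seat mm [ -4.6  -2.2 -31.4]
move [ 0.8 -0.3  0.6] [ 0.1 -0.2  0.2] rows 0.0 | t 13.07 F [ 3.1  7.5 -1.6] op 0.005 q [-0.32  1.03  0.07  1.44 -0.36  1.15 -0.32]
Fseat [-1.6 -8.1 -0.9]
```

Request:
{"method": "move_arm", "body": {
  "motion": [
    [-2,0,0,0,0,0,1],
    [-4,0,0,0,0,0,1],
    [-4,0,0,0,0,0,1]
  ]
}}

```text
clock: 13.45
tool_pos: [0.5253, 0.1986, 0.0832]
eef_rot: [0.771, 0.583, -0.151, -0.208]
contact_force: [5.9, 13.1, -2.7]
opening: 0.006
finger_force: 5.9
```

```bash
python3 f.py
```

```text
tcp in seat mm [ -4.4  -1.6 -31.2]
move [ 1.4 -0.1  0.8] [ 0.1 -0.4  0.4] rows 0.1 | t 13.45 F [ 5.9 13.1 -2.7] op 0.006 q [-0.32  1.03  0.07  1.45 -0.36  1.14 -0.32]
Fseat [ -3.1 -14.2  -1.3]
```

The lever is at its stop. Back off, withdraw and check.

Request:
{"method": "move_arm", "body": {
  "motion": [
    [14,0,0,0,0,0,1],
    [20,0,-10,0,0,0,1],
    [20,0,-50,0,0,0,1],
    [20,0,-100,0,0,0,0.6],
    [20,0,-145,0,0,0,0.3]
  ]
}}

```text
clock: 14.08
tool_pos: [0.5994, 0.1899, 0.2105]
eef_rot: [0.772, 0.581, -0.157, -0.205]
contact_force: [-0.6, -0.2, -1.0]
opening: 0.205
finger_force: 0.0
```

```bash
python3 lev.py w5; python3 -c "
from h import *
L=np.load('lay.npz'); go(L['p']+[0,0,.15],R.from_quat(L['q']).as_matrix())"
```

```text
tcp in seat mm [ -6.6 -14.  122.2]
red [312. 159.] 185 [[-27.0, -64.0, -67.0], [-2.0, -63.0, -65.0], [19.0, -62.0, -64.0]]
  top [ -2.9 -63.3 -65.5] [48.7  3.4  4.5]
red [313. 253.] 1613 [[-16.0, -5.0, -61.0], [-4.0, 10.0, -28.0], [8.0, 27.0, -11.0]]
  top [ -4.9  18.1 -13.8] [24.6 13.8  9.5]
pin 94 [ -3.9 -84.7  15. ]
pin 0 
move [-366.3   30.2   36. ] [-28.8  -7.3 -28. ] rows 5.9 | t 14.12 F [ 2.6 -0.7  2.7] op 0.251 q [-0.29  0.98  0.11  1.09 -0.32  1.54 -0.4 ]
```

View pics/w5.png

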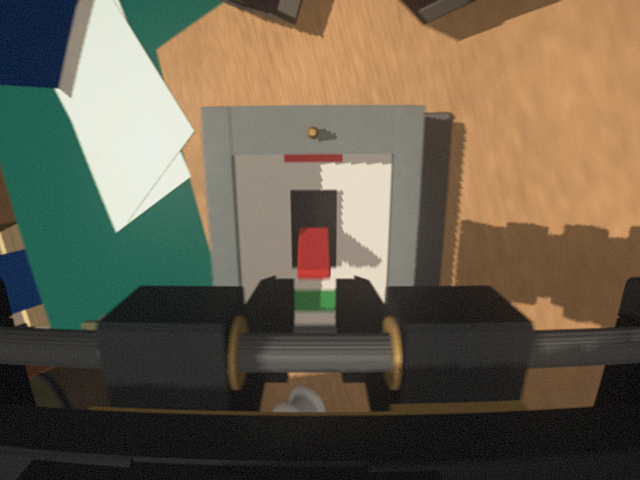

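The lever (313,253) now leans to the green mark (315,300), its far edge at y≈27 mm as expected at the stop. Back to the cover.

Request:
{"method": "move_arm", "body": {
  "motion": [
    [-45,3,-15,-3.5,-1,-3.5,0],
    [-95,7,-25,-7.5,-2,-7.5,0],
    [-145,11,-30,-11.5,-3,-11.5,0],
    [-195,15,-25,-15.5,-4,-15,0],
    [-245,19,-15,-19.5,-5,-19,0]
  ]
}}

```text
clock: 14.75
tool_pos: [0.5539, -0.0532, 0.2127]
eef_rot: [0.681, 0.727, -0.053, -0.069]
contact_force: [0.6, -0.2, -1.2]
opening: 0.82
finger_force: 0.0
```

```bash
cat > gl.py <<'E'
from h import *
import sys
L=np.load('lay.npz'); go(L['p']+[0,0,float(sys.argv[1])],R.from_quat(L['q']).as_matrix()); print(L['p'],r.get_state()['tool_pos'])
E
python3 gl.py .15
```

```text
move [-110.6  -42.2   48.7] [-9.8 -2.4 -8.7] rows 2.0 | t 14.75 F [ 0.6 -0.2 -1.2] op 0.82 q [-0.03  0.71  0.09  1.65 -0.08  0.96  0.16]
[ 0.51099168 -0.16552469  0.01878917] [ 0.55387377 -0.05322525  0.21272401]
```

Request:
{"method": "move_arm", "body": {
  "motion": [
    [-37,-14,12,-3.2,-0.8,-3,0],
    [-74,-28,28,-6.5,-1.6,-6,0],
    [-110,-42,45,-9.8,-2.4,-8.7,0],
    [-110,-42,70,-9.8,-2.4,-8.7,0],
    [-110,-42,70,-9.8,-2.4,-8.7,0]
  ]
}}

```text
clock: 15.38
tool_pos: [0.5056, -0.1623, 0.1462]
eef_rot: [0.627, 0.779, -0.001, -0.003]
contact_force: [0.2, -0.3, 0.7]
opening: 1.002
finger_force: 0.0
```

```bash
python3 gl.py 0
python3 - <<'E'
from h import *
s=eyes.snapshot("wrist"); W=cloud(s); F=s["frame"].astype(int); L=np.load('lay.npz')
g=(F.max(2)<75)&(W[...,2]>.042)&(W[...,2]<.056)&(np.linalg.norm(W[...,:2]-L['p'][:2],axis=-1)<.05)
q=W[g]; print(g.sum(),cv2.minAreaRect((q[:,:2]*1000).astype(np.float32)),q[:,2].mean())
E
```

```text
move [ -4.8   5.1 127.4] [-0.4 -0.2 -0.2] rows 2.0 | t 15.38 F [ 0.2 -0.3  0.7] op 1.002 q [ 0.22  0.71  0.02  1.94 -0.02  0.5   0.46]
[ 0.51099168 -0.16552469  0.01878917] [ 0.50561441 -0.16227666  0.1461923 ]
1913 ((512.1549682617188, -164.8441162109375), (15.313933372497559, 63.92170715332031), 11.486894607543945) 0.04529041106705987
```

Request:
{"method": "move_arm", "body": {
  "motion": [
    [-2,2,40,-0.2,0,0,0],
    [-3,3,80,-0.4,-0.2,-0.2,0],
    [-4,4,110,-0.4,-0.2,-0.2,0],
    [-4,4,120,-0.4,-0.2,-0.2,0],
    [-4,4,122,-0.4,-0.2,-0.2,0]
  ]
}}

```text
clock: 16.05
tool_pos: [0.5135, -0.164, 0.0256]
eef_rot: [0.625, 0.781, 0.003, 0.003]
contact_force: [-0.2, 0.3, -0.6]
opening: 1.0
finger_force: 0.0
```

```bash
python3 gl.py 0
```

```text
move [-1.  -2.9  6.8] [0.3 0.1 0.1] rows 0.1 | t 16.05 F [-0.2  0.3 -0.6] op 1.0 q [ 0.22  0.93  0.    1.97 -0.02  0.24  0.47]
[ 0.51099168 -0.16552469  0.01878917] [ 0.51351589 -0.16396205  0.02559031]
```

Request:
{"method": "move_arm", "body": {
  "motion": [
    [-1,-2,4,0.3,0,0,0],
    [-1,-2,6.5,0.3,0,0,0],
    [-1,-2,6.5,0.3,0,0,0.5]
  ]
}}

```text
clock: 16.42
tool_pos: [0.5113, -0.1656, 0.019]
eef_rot: [0.625, 0.78, 0.001, 0.001]
contact_force: [1.0, 1.0, 0.5]
opening: 0.911
finger_force: 0.0
```

```bash
python3 gl.py 0
```

```text
move [ 0.2 -0.3  0.2] [0.  0.1 0.1] rows 0.0 | t 16.43 F [1.  1.  0.5] op 0.911 q [ 0.22  0.94  0.01  1.97 -0.02  0.23  0.47]
[ 0.51099168 -0.16552469  0.01878917] [ 0.51128091 -0.16562042  0.01898985]
```

Request:
{"method": "move_arm", "body": {
  "motion": [
    [0,0,0,0,0,0,1],
    [0,0,0,0,0,0,1],
    [0,0,0,0,0,0,1],
    [0,0,0,0,0,0,1],
    [0,0,0,0,0,0,1]
  ],
  "newtons": 35
}}

```text
clock: 17.05
tool_pos: [0.5111, -0.1655, 0.0186]
eef_rot: [0.625, 0.781, 0.001, 0.001]
contact_force: [-0.5, 0.7, 0.4]
opening: 0.344
finger_force: 0.0
```

Request:
{"method": "move_arm", "body": {
  "motion": [
    [0,0,0,0,0,0,1],
    [0,0,0,0,0,0,1],
    [0,0,0,0,0,0,1]
  ]
}}

```text
clock: 17.42
tool_pos: [0.5111, -0.1656, 0.0186]
eef_rot: [0.625, 0.781, 0.001, 0.001]
contact_force: [0.6, 0.6, -0.1]
opening: 0.177
finger_force: 35.0
```

```bash
python3 gl.py 0
```

```text
move [ 0.  -0.1 -0.2] [-0.   0.1  0.1] rows 0.0 | t 17.43 F [ 0.6  0.6 -0.1] op 0.177 q [ 0.22  0.94  0.01  1.97 -0.02  0.23  0.47]
[ 0.51099168 -0.16552469  0.01878917] [ 0.51108862 -0.16555183  0.01861233]
```

Gripped at the same place. Lift and carry back.

Request:
{"method": "move_arm", "body": {
  "motion": [
    [0,0,-10,0,0,0,1],
    [0,0,-40,0,0,0,1],
    [0,0,-90,0,0,0,1],
    [0,0,-145,0,0,0,1],
    [0,0,-200,0,0,0,1]
  ]
}}

```text
clock: 18.05
tool_pos: [0.5097, -0.1652, 0.2205]
eef_rot: [0.625, 0.781, 0.0, 0.001]
contact_force: [1.1, 0.5, -3.9]
opening: 0.18
finger_force: 35.0
```

```bash
cat > gs.py <<'E'
from h import *
import sys
G=np.load('grasp.npz'); inseat(); RG=R.from_quat(G['q']).as_matrix(); go(G['p']-RG[:,2]*float(sys.argv[1])/1e3,RG)
print('Fseat',(np.c_[ex0,ey0,n0].T@r.get_state()['contact_force']).round(1))
E
python3 gs.py 110
```

```text
tcp in seat mm [-10.1 352.4 130.5]
move [314.9 164.    2.8] [29.3  7.5 27.8] rows 5.7 | t 18.05 F [ 1.1  0.5 -3.9] op 0.18 q [ 0.21  0.59  0.02  1.86 -0.02  0.68  0.47]
Fseat [-2.7 -0.8 -3. ]
```

Request:
{"method": "move_arm", "body": {
  "motion": [
    [25,13,-20,2.3,0.6,2.2,1],
    [60,31,-30,5.5,1.4,5.3,1],
    [100,52,-35,9.3,2.4,8.8,1],
    [140,73,-35,13,3.3,12.3,1],
    [180,94,-35,16.7,4.3,15.9,1]
  ]
}}

```text
clock: 18.68
tool_pos: [0.5628, 0.0323, 0.254]
eef_rot: [0.72, 0.678, -0.09, -0.119]
contact_force: [0.0, 0.1, -3.8]
opening: 0.179
finger_force: 35.0
```

```bash
python3 gs.py 90
```

```text
tcp in seat mm [  9.8 147.8 157.7]
move [148.   35.1  50.3] [12.5  3.1 11.8] rows 2.6 | t 18.68 F [ 0.   0.1 -3.8] op 0.179 q [-0.15  0.73  0.11  1.47 -0.15  1.24 -0.05]
Fseat [-1.9 -0.1 -3.3]
```

Request:
{"method": "move_arm", "body": {
  "motion": [
    [37,9,5,3.1,0.8,3,1],
    [74,18,15,6.2,1.6,5.9,1],
    [111,26,28,9.4,2.3,8.8,1],
    [140,33,42,12,3,11.3,1],
    [146,35,50,12.5,3.1,11.8,1]
  ]
}}

```text
clock: 19.3
tool_pos: [0.5906, 0.179, 0.1987]
eef_rot: [0.77, 0.584, -0.155, -0.205]
contact_force: [-0.5, -0.4, -4.0]
opening: 0.179
finger_force: 35.0
```

Request:
{"method": "move_arm", "body": {
  "motion": [
    [0,0,0,0,0,0,1],
    [0,0,0,0,0,0,1]
  ]
}}

```text
clock: 19.55
tool_pos: [0.5917, 0.1753, 0.2014]
eef_rot: [0.771, 0.583, -0.154, -0.204]
contact_force: [-1.4, -0.3, -3.2]
opening: 0.18
finger_force: 35.0
```

```bash
python3 gs.py 25
```

```text
tcp in seat mm [ -6.3   2.5 106.2]
move [ 5.1 -1.3 66.6] [ 0.2  0.1 -0. ] rows 1.1 | t 19.55 F [-1.4 -0.3 -3.2] op 0.18 q [-0.28  0.97  0.11  1.16 -0.32  1.49 -0.37]
Fseat [-0.5  0.7 -3.4]
```

Request:
{"method": "move_arm", "body": {
  "motion": [
    [2,-0.5,25,0.1,0,0,1],
    [4,-1,50,0.2,0,0,1],
    [5,-1,66,0.2,0,0,1],
    [5,-1,66,0.2,0,0,1],
    [5,-1,66,0.2,0,0,1]
  ]
}}

```text
clock: 20.18
tool_pos: [0.5616, 0.1902, 0.1448]
eef_rot: [0.771, 0.583, -0.154, -0.205]
contact_force: [0.1, -0.3, -4.3]
opening: 0.178
finger_force: 35.0
```

```bash
python3 gs.py 20
```

```text
tcp in seat mm [-6.  -3.5 40.7]
move [-1.1 -0.5  6.1] [ 0.1 -0.   0. ] rows 0.1 | t 20.18 F [ 0.1 -0.3 -4.3] op 0.178 q [-0.31  0.99  0.1   1.3  -0.34  1.33 -0.35]
Fseat [-2.3  0.2 -3.6]
```

Request:
{"method": "move_arm", "body": {
  "motion": [
    [-1,0,3,0,0,0,1],
    [-1,0,6,0,0,0,1],
    [-1,0,6,0,0,0,1]
  ]
}}

```text
clock: 20.55
tool_pos: [0.557, 0.1909, 0.1383]
eef_rot: [0.77, 0.583, -0.156, -0.206]
contact_force: [-0.5, -0.2, -3.7]
opening: 0.176
finger_force: 35.0
```

```bash
python3 gs.py 17
```

```text
tcp in seat mm [-5.2 -2.9 32.8]
move [-0.4  0.2  1.2] [-0.1  0.1  0.1] rows 0.0 | t 20.55 F [-0.5 -0.2 -3.7] op 0.176 q [-0.31  1.    0.09  1.32 -0.34  1.31 -0.34]
Fseat [-1.5  0.4 -3.4]
```

Aligned within 0.5 mm; go on down the pins in small steps.

Request:
{"method": "move_arm", "body": {
  "motion": [
    [-0.4,0,3,0,0,0,1],
    [-0.4,0,6,0,0,0,1],
    [-0.4,0,8,0,0,0,1],
    [-0.4,0,8,0,0,0,1]
  ]
}}

```text
clock: 21.05
tool_pos: [0.5531, 0.1916, 0.1313]
eef_rot: [0.77, 0.583, -0.156, -0.206]
contact_force: [0.6, -0.7, -2.8]
opening: 0.178
finger_force: 35.0
```

```bash
python3 gs.py 0
```

```text
tcp in seat mm [-5.3 -2.6 24.7]
move [-0.1  0.2 10.1] [-0.1  0.1  0.1] rows 0.2 | t 21.05 F [ 0.6 -0.7 -2.8] op 0.178 q [-0.31  1.    0.09  1.34 -0.34  1.29 -0.34]
Fseat [-2.1  0.5 -2.1]
```

Request:
{"method": "move_arm", "body": {
  "motion": [
    [0,0,3,0,0,0,1],
    [0,0,6,0,0,0,1],
    [0,0,9,0,0,0,1],
    [0,0,10,0,0,0,1],
    [0,0,10,0,0,0,1]
  ]
}}

```text
clock: 21.68
tool_pos: [0.5484, 0.1929, 0.1227]
eef_rot: [0.77, 0.583, -0.155, -0.206]
contact_force: [0.7, -1.1, -4.6]
opening: 0.176
finger_force: 35.0
```

```bash
python3 gs.py 0
```

```text
tcp in seat mm [-5.4 -2.5 14.9]
move [-0.1  0.1  0.3] [-0.1  0.1  0.1] rows 0.0 | t 21.68 F [ 0.7 -1.1 -4.6] op 0.176 q [-0.31  1.01  0.09  1.36 -0.34  1.27 -0.34]
Fseat [-3.2  0.8 -3.5]
```

Request:
{"method": "move_arm", "body": {
  "motion": [
    [0,0,1,0,0,0,1],
    [0,0,2,0,0,0,1],
    [0,0,2,0,0,0,1]
  ]
}}

```text
clock: 22.05
tool_pos: [0.5484, 0.193, 0.1222]
eef_rot: [0.77, 0.583, -0.155, -0.205]
contact_force: [2.9, -2.0, 5.2]
opening: 0.18
finger_force: 35.0
```

```bash
python3 gs.py 0
```

```text
tcp in seat mm [-5.6 -2.6 14.3]
move [-0.1 -0.1 -0.2] [0.  0.  0.1] rows 0.0 | t 22.05 F [ 2.9 -2.   5.2] op 0.18 q [-0.31  1.01  0.09  1.36 -0.34  1.26 -0.34]
Fseat [-0.3  1.1  6.2]
```

Seated (contact +6 N at the original height). Release and withdraw along the normal.

Request:
{"method": "move_arm", "body": {
  "motion": [
    [0,0,0,0,0,0,0.8],
    [0,0,0,0,0,0,0.5],
    [0,0,0,0,0,0,0.1],
    [0,0,0,0,0,0,0],
    [0,0,0,0,0,0,0]
  ]
}}

```text
clock: 22.68
tool_pos: [0.5474, 0.1932, 0.121]
eef_rot: [0.77, 0.583, -0.155, -0.206]
contact_force: [-0.4, -0.8, -0.0]
opening: 0.632
finger_force: 0.0
```

Request:
{"method": "move_arm", "body": {
  "motion": [
    [0,0,-10,0,0,0,0],
    [0,0,-35,0,0,0,0],
    [0,0,-70,0,0,0,0],
    [0,0,-115,0,0,0,0],
    [0,0,-115,0,0,0,0]
  ]
}}

```text
clock: 23.3
tool_pos: [0.6061, 0.1766, 0.2239]
eef_rot: [0.771, 0.584, -0.152, -0.204]
contact_force: [0.6, -0.0, 0.8]
opening: 0.998
finger_force: 0.0
```

```bash
python3 w.py; python3 -c "
from h import *
s=eyes.snapshot('wrist'); save(s,'w6')"
```

```text
n [ 0.47798981 -0.13447534  0.86801044] seat z of top 7.566655021424219
grip top 2097 ((-6.606012344360352, -3.9139575958251953), (14.84471607208252, 62.733421325683594), 0.6200149655342102) [-6.7278442  -5.7047941  41.49221796]
pin 65 [ -3.49995922 -84.67154337  15.64270635]
pin 33 [-3.94279004 76.19730246  8.97380826]
plate x edges [-71.73716339  66.16574978]
```

View pics/w6.png

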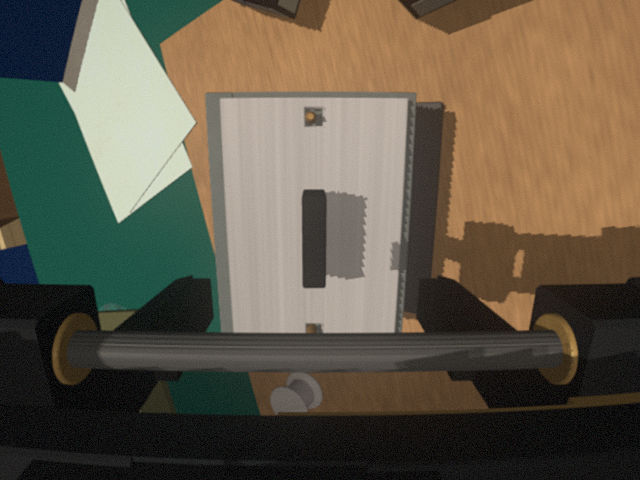

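The cover is seated: the top plane is at 7.57 mm with the same normal as before lifting (7.58 and 7.54), and the pins show in the holes at (312,116) and (314,328). The gripper is clear.

```bash
python3 -c "
from h import *
print(finish_job())"
```

```text
the job is handed in; nothing more can be done
None
```

The job is handed in at about 23 s: I laid the cover flat on the mat and let go, pushed the breaker to its stop on the green side, then put the cover back home on both pins and released it; I moved nothing else.

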